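Jack up the front of the balance slab and hold it there

TASK

Set the small ratchet jack flat on the bench with its round orange saddle squarely under the orange-marked lift tongue at the front of the balance's stone slab, then pump its red handle with full strokes until the slab's front feet stand more than a centimetre clear of the bench, so that a colleague can change them. Finish while still holding the handle pushed fully down: do not let go of it. Lift with the jack only, without the arm pushing on the balance or its slab, keep the jack upright, and leave the other things on the bench where they are.

Things in the scene. Friction and masses are not known exactly. Their poses are not given: they have to be found in the camera images.
- jack: Loose ratchet toe jack, 0.9 kg in all. Grey base plate 200 mm long (x -120 to +80), 70 wide, 6 thick; two upright green cheeks (x -34 to +18), 36 mm over their outer faces, 95 mm high, with a toothed bar sliding between; a steel toe reaches forward to the saddle, the red handle points back. Origin: underside of the plate, below the toothed bar; x forward to the saddle, z up.
- jack_grip (a point): Point midway between the jack's two green cheeks, 72 mm above the underside of the base plate and 6 mm behind the jack's origin: where the cheeks can be pinched across (along the jack's y) from above, 36 mm wide, and the jack lifted or slid.
- saddle: The jack's sliding toothed bar with its toe and round orange saddle. It rises straight up as the handle is pumped (44 mm at most): about 12 mm in a full stroke, of which one tooth (10 mm) is kept when the handle comes up. The first stroke nearly closes the 14 mm gap under the tongue, the second takes the weight, the third lifts the front feet about 13 mm. Origin: the jack's when fully down.
- saddle_top (a point): Centre of the top face of the round orange saddle (24 mm across), 65 mm ahead of the jack's origin; 23.5 mm above the bench at the start.
- pump_handle (a joint): Handle angle (rad) about its pin, which lies 30 mm behind the jack's origin, 65 mm up, along the jack's y. 0: up, 20 degrees above level, where a spring returns it; grows as it is pushed down, stop at 0.70. A stroke short of 0.6 gains no tooth; it must come up below 0.05 before the next. Pushing down at the grip takes 2 to 9 N; the stop is hard.
- handle_grip: The red round grip on the handle, 20 mm thick and 55 mm long, fixed to the handle; its origin is its forward end on the handle's axis, 35 mm from the pin. The grip is to be pushed down from above.
- press_point (a point): Point on the upper side of the red grip, 75 mm from the handle's pin: where to push down. With the handle up it is about 99 mm above the bench and 97 mm behind the jack's origin, with the handle fully down about 48 mm above the bench and 104 mm behind it; it stays over the base plate.
- balance_base: Rear foot bar under the stone slab, fixed to the bench. Origin: on the bench below the middle of the slab; x points to the back of the balance (its lift tongue and front look to -x), z up.
- balance: Stone slab 180 x 180 mm, from 18 to 46 mm above the bench, with a white balance on it (case to 86 mm, steel pan to 96) and the lift tongue in front; 1.8 kg. It rocks about the rear foot bar (along y, 75 mm behind the slab's middle) and rests on two rubber front feet. Origin and axes: those of balance_base while at rest.
- lift_point (a point): The marked lift point: orange disc under the steel tongue (50 mm wide, 6 thick) that sticks out 45 mm from the slab's front; right above it, on top, an orange plate with a dark bolt head. 115 mm ahead (-x) of the slab's middle, 20 mm behind the tongue's front edge, 38 mm above the bench at the start; moves a few mm backward as the slab rises.
- front_feet (a point): Midway between the undersides of the slab's two rubber front feet, 70 mm ahead of the slab's middle; at bench height (0) at the start.
- petri: Bystander: shallow clear dish, 68 mm across, 14 high. Origin: centre of its underside.
- flask_100: Bystander: clear conical flask, 64 mm across, 105 high. Origin: centre of its underside.
- reagent_blue: Bystander: clear bottle with pale blue content, 58 mm across, 114 high. Origin: centre of its underside.
- weighing_a: Bystander: small clear weighing bottle with a lid, 42 mm across, 62 high. Origin: centre of its underside.

How it is judged:
By the outcome, as a careful person would: the job done as asked, in the order asked, and still so for the second after the job is handed in, while the arm keeps its last pose, push and grip.
It also fails if it takes over 51 s, if anything falls off the work surface, if the arm or the gripper's body presses on something with over 40 N, if the wrist force passes 120 N, or if a joint passes its speed limit or range.

ROBOT

A 7-joint arm with a two-finger parallel gripper is mounted at the origin on a cart in front of the work surface, level with it; the furniture and walls round the work are solid. World frame = base frame: x ahead of the robot, y to its left, z up, the work surface at z = 0. Lengths are in m, angles in rad, forces in N, time in s.
With the tool pointing down it reaches from about 0.4 to 0.85 m from the base axis. Payload 4.5 kg.
Tool frame: the origin (TCP) lies on the centre line of the jaws, within the pads' length; the fingertips stand 14 mm ahead of it and the grasp point (between the pads) lies 5 mm behind it (nose_length is the distance from the TCP to the fingertips, in m); x points along the fingers, y is the direction in which the jaws open and shut, and the axes are right-handed (so a half turn about x gives the same grasp; the last joint's range is limited). The gripper opens to 88 mm and grips with 3 to 60 N. Pads are 18 mm wide; open, the fingers measure 123 mm over their backs; the gripper's body (75 mm by 187 mm) begins 45 mm behind the grasp point.
Start: joints at [-1.235, 0.689, -0.195, 1.565, 0.157, 0.902, -0.215], TCP at [0.186, 0.597, 0.253] pointing down, gripper open.
Joint ranges: [-3.01, 3.01], [-0.46, 2.08], [-1.47, 1.51], [0.13, 2.56], [-1, 4.14], [0.04, 2.09], [-2.66, 2.66]. Speed limits (rad/s): [2.57, 2.57, 3.14, 3.14, 3.14, 3.14, 3.14].

INTERFACE

Orientations are given as a unit quaternion [x, y, z, w].
In Python, from plant import get_state, snapshot, camera_params, finish_job, boxes_of, silhouettes, spot_point, nose_length gives the robot as it stands.
- The arm moves only by the tool apply_moves, never from a script. Its arguments are lists of equal length, an entry for each row: "delta_pos": the shift along the tool's x, y, z in cm, a list of three; "yaw": the turn about the tool's x in rad; "gripper": the opening in per cent of the stroke, from 0 (shut) to 100 (fully open). A call has 1 to 10 rows; each row is the pose to reach, as a shift and turn from the pose measured when the call began, along the tool's axes at that moment; what a row does not reach only later rows make up. A row lasts 1/12 s, in which the tool goes at most 41.7 mm and 7.16 degrees, less where a joint would pass 70% of its speed; a pose out of reach is approached as far as the arm can. A call with a gripper value outside its range is refused whole. The fingers move at their own pace and stop on an object; "force" is the grip in N (left out, the last holds). Time passes only in rows, so rows that repeat a pose let the fingers close. It gives the time, the measured TCP pose, the force and the opening at its end, in the units of the state.
- get_state(): the state, without advancing time (a new reading comes with each control period).
- snapshot(name): name is "side" or "top" or "wrist"; returns the picture (480x640x3 uint8, red, green, blue); there is no depth.
- camera_params(name): a dict with "fovy" (degrees; the focal length in pixels is half the picture's height over the tangent of half this angle, whatever the lens; pixels are square), "cx", "cy" (the principal point, pixels), "position" and "orientation" of the camera in the world. Camera axes: x right, y down, z forward; pixel columns grow to the right and rows downward; lengths in m; the calibration is good to about 2 mm. The wrist camera is an equidistant fisheye: a pixel r from the principal point sees the ray r / f radians off the axis. A picture is of the moment at which its call begins: read the wrist's pose just before it. camera_params takes no time and is no camera call; for the wrist camera it gives the pose at the moment of the call.
- finish_job(): hands the job in, once; it reports no verdict.
Trained networks look in the newest picture that a camera, given by its name, has taken for a name from the list of things; names that differ only in an ending like _2 or _b are one class to them, and where a whole thing is asked for, a point or a joint stands for the part that bears it (a point fixed in the world has none). Each returns a list of dicts, best first, with "score" (0 to 1); they miss things now and then, are a little off and sometimes report something else, mostly with a low value. They report only what shows in the picture. A call takes as long as a camera call.
- boxes_of(thing, camera): "bbox" ([left, top, width, height] in pixels, round what is visible of it).
- silhouettes(thing, camera): "mask" (480x640 bool, what is visible of it) and "bbox" ([left, top, width, height] in pixels, round what is visible of it).
- spot_point(thing, camera): "pixel" ([column, row] in pixels: a listed point, or the origin of a listed thing).
The state is a dict: "clock": time; "q": joint angles; "qd": joint speeds; "joint_torque": joint torques, N m; "tool_pos": TCP position; "eef_rot": TCP orientation; "contact_force": force on the tool from outside, world axes, zero at the start; "moment": the same for the moment, N m; "opening": opening from 0.0 (shut) to 1.0 (fully open).
Only numpy, scipy, OpenCV 4.12 (cv2) and the standard library are available. Lean on these libraries where they do the work, as an engineer would, in place of code of your own. Each camera call takes 0.05 s, during which the arm holds its last target.

## Working session

There is one attempt and no reset: what is moved stays moved. The work goes in short steps, Python scripts to look and compute and a tool call to move; the robot and the scene stay as the last step left them, time stands still between calls to the robot, and variables do not carry over. Pictures are saved under pics/ and viewed, and the job is handed in when it is done.

Besides the shell and the picture viewer there is one more tool, called after "Call:" in YAML: its name, and indented under it one key for each argument. apply_moves: Moves the arm, as the interface text tells. Its arguments: {"type":"object","properties":{"delta_pos":{"type":"array"},"yaw":{"type":"array"},"gripper":{"type":"array"},"force":{"type":"number"}},"required":["delta_pos","yaw","gripper"]}

```bash
mkdir -p pics; cat > h.py <<'E'
import numpy as np, cv2
from scipy.spatial.transform import Rotation as R
from plant import *
def save(name,fn):
    im=snapshot(name); cv2.imwrite(f'pics/{fn}.png',cv2.cvtColor(im,cv2.COLOR_RGB2BGR)); return im
def ray(name,px,cp=None):
    cp=cp or camera_params(name)
    f=240/np.tan(np.radians(cp['fovy'])/2)
    d=np.array([px[0]-cp['cx'],px[1]-cp['cy']])/f
    if name=='wrist':
        r=np.hypot(*d); v=np.array([*(d/max(r,1e-9)*np.sin(r)),np.cos(r)])
    else: v=np.array([*d,1.])
    return np.array(cp['position']),R.from_quat(cp['orientation']).apply(v/np.linalg.norm(v))
def atz(name,px,z,cp=None):
    p,v=ray(name,px,cp); return p+v*(z-p[2])/v[2]
def tri(rs):
    A=np.zeros((3,3));b=np.zeros(3)
    for p,v in rs:
        M=np.eye(3)-np.outer(v,v);A+=M;b+=M@p
    x=np.linalg.solve(A,b); return x,[np.linalg.norm((np.eye(3)-np.outer(v,v))@(x-p)) for p,v in rs]
E
python3 - <<'E'
from h import *
s=get_state();print(s)
for c in['side','top','wrist']:
    print(c,camera_params(c));save(c,c+'0')
    for t in['jack_grip','saddle_top','press_point','lift_point','jack','balance_base','handle_grip','petri','flask_100','reagent_blue','weighing_a']:
        r=spot_point(t,c)
        if r: print(t,[(np.round(x['pixel']),round(x['score'],2)) for x in r[:2]])
E
```

```text
{'clock': 0.0, 'q': array([-1.23518357,  0.69000244, -0.1945152 ,  1.56634569,  0.1572849 ,
        0.90251044, -0.2151171 ]), 'qd': array([ 6.68633947e-04, -1.16325151e-03,  2.18118458e-04,  4.05773809e-05,
        3.94065596e-04, -1.10305915e-03, -2.30117914e-03]), 'joint_torque': array([ 8.43872222e-04, -5.27572632e+01, -1.26657967e+00, -1.53429186e+01,
       -5.25748206e-02,  6.59547601e-03,  1.80245788e-04]), 'tool_pos': array([0.18564172, 0.59614813, 0.25189809]), 'eef_rot': array([ 0.10562096,  0.69912974, -0.1069424 ,  0.69901727]), 'contact_force': array([ 0.41129291, -0.19813826, -0.18558797]), 'moment': array([-0.03452266,  0.00878918,  0.0626103 ]), 'opening': 0.9974695950105724}
side {'fovy': 43.71129650058809, 'cx': 313.1233092263613, 'cy': 236.4590779666423, 'position': array([-0.21318486, -1.00736177,  0.73882126]), 'orientation': array([ 0.80362796, -0.26839802,  0.15434144, -0.50825518])}
jack_grip [(array([238., 213.]), 0.64)]
saddle_top [(array([250., 222.]), 0.59)]
press_point [(array([217., 220.]), 0.61)]
lift_point [(array([320., 242.]), 0.59)]
jack [(array([2
[... 555 characters left out ...]

jack_grip [(array([218., 271.]), 0.74)]
saddle_top [(array([202., 248.]), 0.7)]
lift_point [(array([302., 224.]), 0.74)]
jack [(array([215., 268.]), 0.87)]
balance_base [(array([302., 183.]), 0.78)]
handle_grip [(array([300., 208.]), 0.73), (array([223., 286.]), 0.52)]
petri [(array([402., 300.]), 0.77)]
flask_100 [(array([443., 304.]), 0.94), (array([300., 224.]), 0.7)]
reagent_blue [(array([212., 193.]), 0.95)]
weighing_a [(array([402., 174.]), 0.7), (array([444., 306.]), 0.46)]
wrist {'fovy': 65.70646984690485, 'cx': 320.64765934749613, 'cy': 234.0891542033491, 'position': array([0.11951142, 0.61768826, 0.38545303]), 'orientation': array([0.79776166, 0.58701921, 0.08150732, 0.11109158])}
```

```bash
python3 - <<'E'
import cv2
a=cv2.imread('pics/top0.png')[130:350,150:490];cv2.imwrite('pics/top0c.png',cv2.resize(a,None,fx=2.3,fy=2.3,interpolation=cv2.INTER_CUBIC))
a=cv2.imread('pics/side0.png')[150:390,170:470];cv2.imwrite('pics/side0c.png',cv2.resize(a,None,fx=2.4,fy=2.4,interpolation=cv2.INTER_CUBIC))
E
```

```text
(no output)
```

View pics/top0c.png

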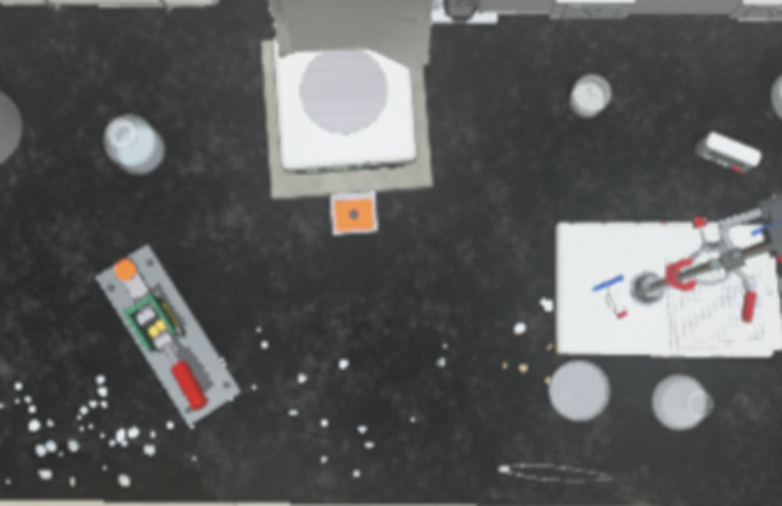

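View pics/side0c.png

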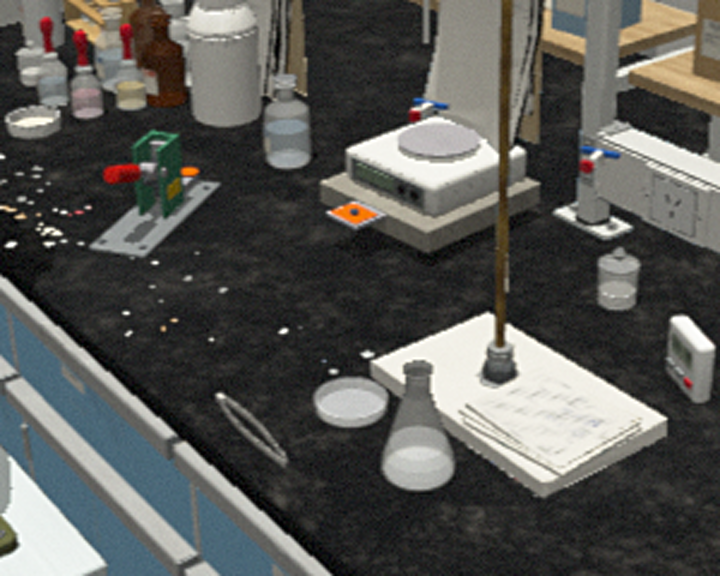

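View pics/top0.png

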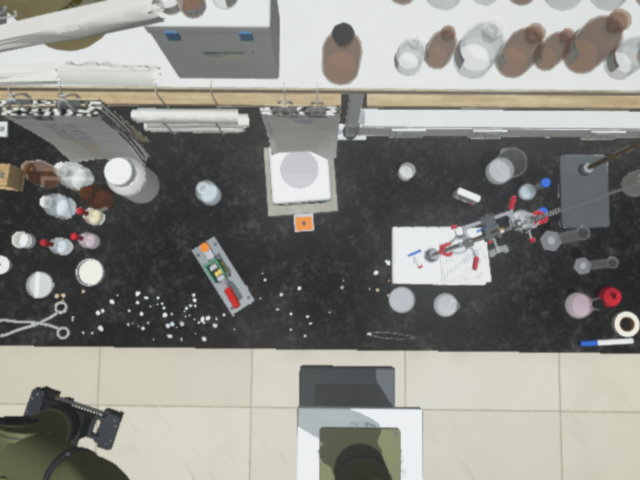

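```bash
python3 - <<'E'
from h import *
g=lambda x,y:(x/2.3+150,y/2.3+130)
cp=camera_params('top')
for n,p,z in [('saddle',(125,270),.0235),('c1',(97,277),.006),('c2',(149,245),.006),('c3',(240,395),.006),('c4',(191,427),.006),('plate',(354,214),.046),('sl_fl',(273,197),.046),('sl_fr',(432,184),.046),('sl_bl',(264,41),.046)]:
    print(n,np.round(atz('top',g(*p),z,cp),4))
gs=lambda x,y:(x/2.4+170,y/2.4+150)
print(atz('side',gs(356,213),.046),atz('side',gs(191,172),.0235))
# colour centroids
im=cv2.cvtColor(cv2.imread('pics/top0.png'),cv2.COLOR_BGR2HSV)
o=cv2.inRange(im,(8,150,150),(20,255,255))
n,l,st,c=cv2.connectedComponentsWithStats(o)
for i in range(1,n):
    if st[i,4]>15: print(st[i],c[i],atz('top',c[i],.0235,cp),atz('top',c[i],.046,cp))
o=silhouettes('jack','top');m=o[0]['mask'];print(o[0]['score'],m.sum(),cv2.minAreaRect(np.argwhere(m)[:,::-1].astype(np.float32)))
for t in['balance']:
    m=silhouettes(t,'top')[0]['mask'];print(m.sum(),cv2.minAreaRect(np.argwhere(m)[:,::-1].astype(np.float32)))
E
```

```text
saddle [0.5557 0.4052 0.0235]
c1 [0.5488 0.4404 0.006 ]
c2 [0.5859 0.3821 0.006 ]
c3 [0.4172 0.2749 0.006 ]
c4 [0.3808 0.3293 0.006 ]
plate [0.6189 0.1479 0.046 ]
sl_fl [0.637  0.2382 0.046 ]
sl_fr [0.6533 0.0616 0.046 ]
sl_bl [0.8137 0.2516 0.046 ]
[0.61762822 0.1399916  0.046     ] [0.55613135 0.39407732 0.0235    ]
[297 218  14  11 133] [303.4887218 223.       ] [0.62175398 0.14963447 0.0235    ] [0.61899824 0.14896004 0.046     ]
[201 243   8   8  52] [204.05769231 246.61538462] [0.55769674 0.40601212 0.0235    ] [0.55589543 0.4015178  0.046     ]
0.79 2018 ((222.60693359375, 275.1693115234375), (75.51551055908203, 27.278141021728516), 57.7243537902832)
4543 ((300.29876708984375, 188.4801025390625), (85.34388732910156, 70.64317321777344), 86.18592071533203)
```

```bash
cat >> h.py <<'E'
def plan(p,head):
    """world TCP target p, heading (rad) of jack x; tool y along +-jack y"""
    s=get_state(); T=R.from_quat(s['eef_rot']); M=T.as_matrix()
    d=M.T@(np.array(p)-s['tool_pos'])*100
    print('tool',np.round(s['tool_pos'],4),'axes',np.round(M.T,3).tolist(),'t',round(s['clock'],2))
    for sg in(1,-1):
        y=sg*np.array([-np.sin(head),np.cos(head),0])
        l=M.T@y; print('delta cm',np.round(d,2),'yaw',round(np.arctan2(l[2],l[1]),3),'|d|',round(np.linalg.norm(d),1))
E
python3 - <<'E'
from h import *
plan([.495,.364,.2],np.radians(33))
E
```

```text
tool [0.1858 0.5968 0.2527] axes [[0.0, 0.0, -1.0], [0.297, 0.955, 0.0], [0.955, -0.297, -0.0]] t 1.9
delta cm [  5.27 -13.03  36.45] yaw -0.878 |d| 39.1
delta cm [  5.27 -13.03  36.45] yaw 2.264 |d| 39.1
```

Call:
apply_moves:
  delta_pos:
    - [0.5,-1.3,3.6]
    - [1,-2.6,7.3]
    - [1.6,-3.9,10.9]
    - [2.1,-5.2,14.6]
    - [2.6,-6.5,18.2]
    - [3.2,-7.8,21.9]
    - [3.7,-9.1,25.5]
    - [4.2,-10.4,29.2]
    - [5.3,-13,36.4]
    - [5.3,-13,36.4]
  yaw: [-0.09,-0.18,-0.27,-0.36,-0.45,-0.54,-0.63,-0.72,-0.8,-0.878]
  gripper: [100,100,100,100,100,100,100,100,100,100]

```text
clock: 2.73
tool_pos: [0.4972, 0.3619, 0.1994]
eef_rot: [-0.202, 0.678, 0.201, 0.678]
contact_force: [0.3, 1.0, -0.3]
opening: 1.0
```

```bash
python3 - <<'E'
from h import *
plan([.495,.364,.2],np.radians(33))
cp=camera_params('wrist');save('wrist','w1')
for t,z in[('jack_grip',.072),('saddle_top',.0235),('press_point',.099),('lift_point',.04),('jack',0),('handle_grip',.09)]:
    for x in spot_point(t,'wrist')[:2]: print(t,np.round(x['pixel']),round(x['score'],2),np.round(atz('wrist',x['pixel'],z,cp),4))
E
```

```text
tool [0.4972 0.3619 0.1994] axes [[0.001, -0.001, -1.0], [-0.547, 0.837, -0.001], [0.837, 0.547, 0.0]] t 2.73
delta cm [-0.06  0.29 -0.07] yaw 0.002 |d| 0.3
delta cm [-0.06  0.29 -0.07] yaw -3.139 |d| 0.3
jack_grip [328. 232.] 0.95 [0.497  0.3678 0.072 ]
saddle_top [327. 295.] 0.88 [0.558  0.4079 0.0235]
press_point [326. 102.] 0.78 [0.4218 0.3159 0.099 ]
press_point [326. 233.] 0.29 [0.4917 0.3622 0.099 ]
lift_point [ 64. 206.] 0.78 [0.6197 0.1481 0.04  ]
handle_grip [326. 153.] 0.64 [0.4492 0.3345 0.09  ]
handle_grip [246. 374.] 0.59 [0.6287 0.375  0.09  ]
```

View pics/w1.png

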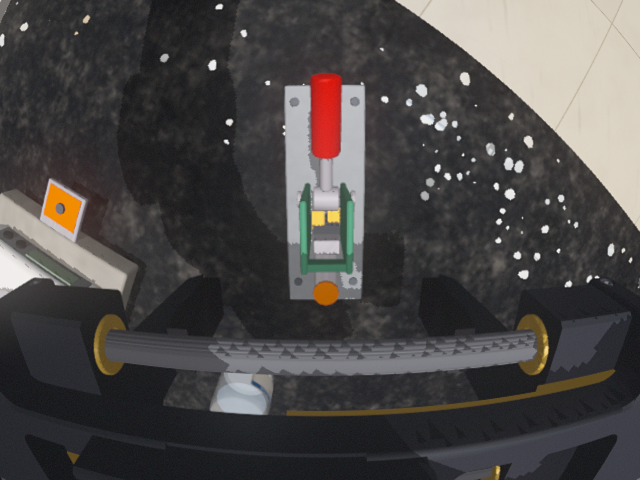

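Call:
apply_moves:
  delta_pos:
    - [2,0.48,0.29]
    - [5,0.48,0.29]
    - [8,0.48,0.29]
    - [11,0.48,0.29]
    - [13.2,0.48,0.29]
    - [13.24,0.48,0.29]
    - [13.24,0.48,0.29]
  yaw: [-0.01,-0.01,-0.01,-0.01,-0.01,-0.01,-0.01]
  gripper: [100,100,100,100,100,100,100]
  force: 30

```text
clock: 3.67
tool_pos: [0.4913, 0.3731, 0.0674]
eef_rot: [-0.206, 0.677, 0.207, 0.676]
contact_force: [-0.1, -0.0, 0.6]
opening: 0.999
```

```bash
python3 - <<'E'
from h import *
print(get_state()['contact_force'])
plan([.497,.3675,.067],np.radians(33.5))
cp=camera_params('wrist');save('wrist','w2')
E
```

```text
[-0.08307863 -0.00431732  0.63215116]
tool [0.4913 0.3731 0.0674] axes [[-0.002, 0.001, -1.0], [-0.558, 0.83, 0.002], [0.83, 0.558, -0.001]] t 3.67
delta cm [ 0.04 -0.79  0.16] yaw 0.007 |d| 0.8
delta cm [ 0.04 -0.79  0.16] yaw -3.135 |d| 0.8
```

View pics/w2.png

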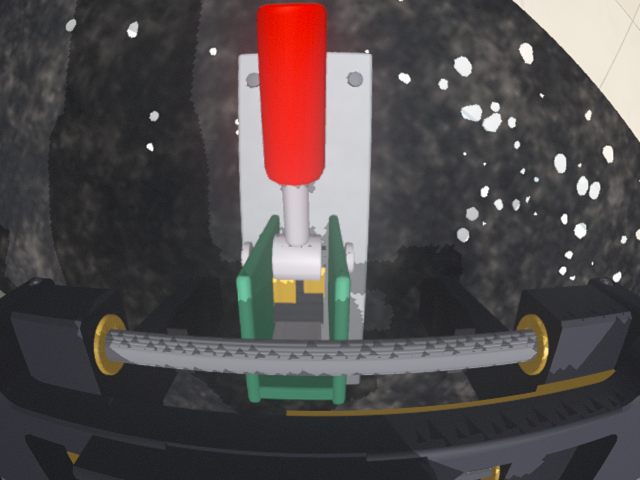

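Call:
apply_moves:
  delta_pos:
    - [0.04,-0.79,0.16]
    - [0.04,-0.79,0.16]
    - [0.04,-0.79,0.16]
    - [0.04,-0.79,0.16]
  yaw: [0.007,0.007,0.007,0.007]
  gripper: [100,100,100,100]

```text
clock: 4.05
tool_pos: [0.4987, 0.3681, 0.0694]
eef_rot: [-0.202, 0.676, 0.204, 0.678]
contact_force: [0.2, -0.8, 0.2]
opening: 0.997
```

```bash
python3 - <<'E'
from h import *
print(get_state()['contact_force'])
plan([.497,.3675,.067],np.radians(33.5))
cp=camera_params('wrist');save('wrist','w3')
plan([.497,.3675,.067],np.radians(33.5))
for t,z in[('jack_grip',.072),('press_point',.099)]:
    for x in spot_point(t,'wrist')[:2]: print(t,np.round(x['pixel']),round(x['score'],2),np.round(atz('wrist',x['pixel'],z,cp),4))
plan([.497,.3675,.067],np.radians(33.5))
E
```

```text
[ 0.17332469 -0.80030959  0.15292078]
tool [0.4987 0.3681 0.0694] axes [[0.001, 0.004, -1.0], [-0.551, 0.835, 0.002], [0.835, 0.551, 0.003]] t 4.05
delta cm [ 0.24  0.04 -0.18] yaw -0.002 |d| 0.3
delta cm [ 0.24  0.04 -0.18] yaw 3.14 |d| 0.3
tool [0.4984 0.3682 0.0691] axes [[0.001, 0.004, -1.0], [-0.551, 0.835, 0.003], [0.835, 0.551, 0.003]] t 4.1
delta cm [ 0.21  0.02 -0.16] yaw -0.001 |d| 0.3
delta cm [ 0.21  0.02 -0.16] yaw 3.14 |d| 0.3
jack_grip [318. 310.] 0.63 [0.4981 0.3661 0.072 ]
press_point [318.  47.] 0.63 [0.4215 0.3157 0.099 ]
tool [0.4981 0.3682 0.0687] axes [[0.0, 0.003, -1.0], [-0.551, 0.834, 0.003], [0.834, 0.551, 0.002]] t 4.2
delta cm [ 0.17  0.   -0.13] yaw -0.001 |d| 0.2
delta cm [ 0.17  0.   -0.13] yaw 3.141 |d| 0.2
```

View pics/w3.png

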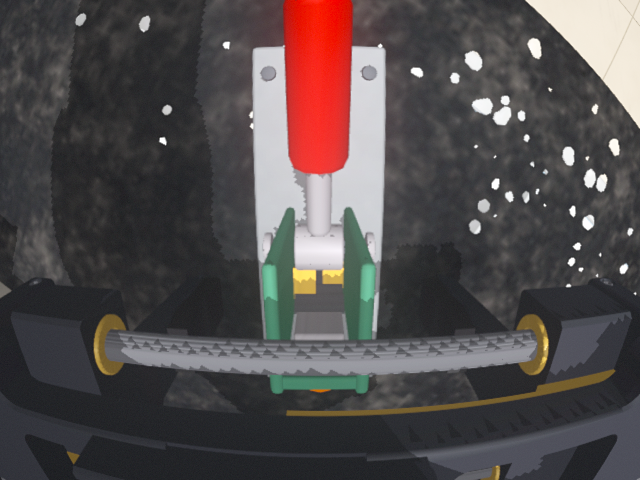

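Call:
apply_moves:
  delta_pos:
    - [0.15,0,-0.1]
    - [0.15,0,-0.1]
    - [0.15,0,-0.1]
    - [0.15,0,-0.1]
    - [0.15,0,-0.1]
    - [0.15,0,-0.1]
    - [0.15,0,-0.1]
    - [0.15,0,-0.1]
  yaw: [0,0,0,0,0,0,0,0]
  gripper: [30,30,20,20,20,20,20,20]
  force: 40

```text
clock: 4.87
tool_pos: [0.4975, 0.3672, 0.0672]
eef_rot: [-0.203, 0.677, 0.204, 0.678]
contact_force: [5.1, -8.4, 4.7]
opening: 0.419
```

```bash
python3 - <<'E'
from h import *
s=get_state();print(s['contact_force'],s['opening']*88)
plan([.490,.36,.082],np.radians(33.5))
cp=camera_params('wrist');save('wrist','w4')
for t,z in[('lift_point',.038),('press_point',.099)]:
    for x in spot_point(t,'wrist')[:2]: print(t,np.round(x['pixel']),round(x['score'],2),np.round(atz('wrist',x['pixel'],z,cp),4))
E
```

```text
[ 5.07019349 -8.36431876  4.72721974] 36.90846293366325
tool [0.4975 0.3672 0.0672] axes [[0.001, 0.002, -1.0], [-0.551, 0.834, 0.002], [0.834, 0.551, 0.002]] t 4.87
delta cm [-1.48 -0.19 -1.02] yaw -0.001 |d| 1.8
delta cm [-1.48 -0.19 -1.02] yaw 3.141 |d| 1.8
press_point [318. 265.] 0.49 [0.4718 0.3489 0.099 ]
```

View pics/w4.png

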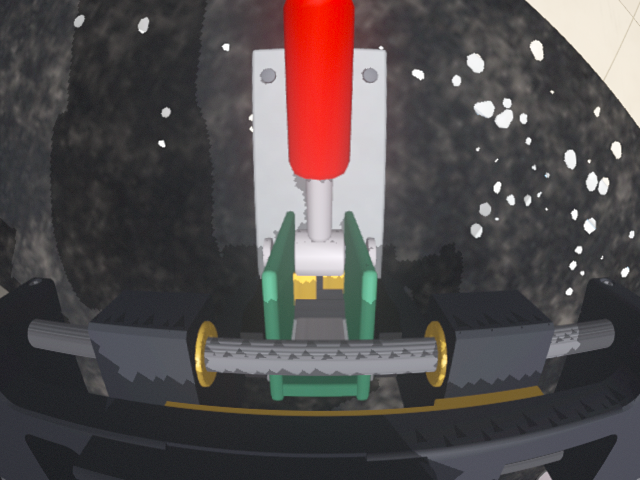

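Call:
apply_moves:
  delta_pos:
    - [0,0,0]
    - [0,0,0]
    - [-1,0,0]
    - [-2,0,0]
    - [-2,0,0]
  yaw: [0,0,0,0,0]
  gripper: [20,20,20,20,20]

```text
clock: 5.43
tool_pos: [0.4979, 0.3673, 0.0886]
eef_rot: [-0.202, 0.676, 0.204, 0.678]
contact_force: [0.3, 1.0, -9.0]
opening: 0.41
```

```bash
python3 - <<'E'
from h import *
s=get_state();print(s['contact_force'],s['opening']*88)
plan([.474,.136,.087],np.radians(4.8))
save('wrist','w5')
E
```

```text
[ 0.29517569  1.03674708 -8.95259305] 36.044300201605736
tool [0.4979 0.3673 0.0886] axes [[0.001, 0.003, -1.0], [-0.551, 0.835, 0.002], [0.835, 0.551, 0.003]] t 5.43
delta cm [  0.07 -17.99 -14.73] yaw 0.499 |d| 23.3
delta cm [  0.07 -17.99 -14.73] yaw -2.642 |d| 23.3
```

View pics/w5.png

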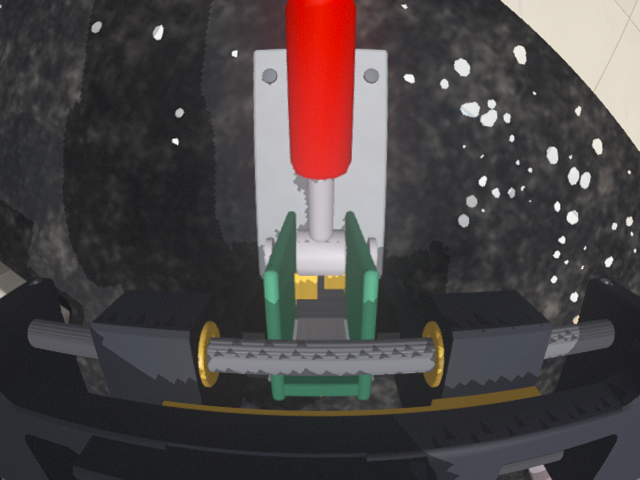

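Call:
apply_moves:
  delta_pos:
    - [0,-1.2,-1]
    - [0,-3.2,-2.6]
    - [0,-5.4,-4.4]
    - [0,-7.7,-6.3]
    - [0,-10,-8.2]
    - [0,-12.3,-10.1]
    - [0,-14.5,-11.9]
    - [0,-16.4,-13.4]
    - [0,-17.7,-14.5]
    - [0,-18,-14.7]
  yaw: [0.03,0.08,0.15,0.21,0.28,0.34,0.4,0.45,0.49,0.499]
  gripper: [20,20,20,20,20,20,20,20,20,20]

```text
clock: 6.32
tool_pos: [0.4734, 0.1314, 0.087]
eef_rot: [-0.028, 0.707, 0.027, 0.706]
contact_force: [-0.1, -0.7, -10.3]
opening: 0.406
```

```bash
python3 - <<'E'
from h import *
s=get_state();print(s['contact_force'],s['opening']*88)
save('side','s6')
save('top','t6');
plan([.474,.136,.087],np.radians(4.8))
cp=camera_params('wrist');save('wrist','w6')
for c in['wrist','top','side']:
  cp=camera_params(c)
  for t,z in[('lift_point',.038),('saddle_top',.0435)]:
    for x in spot_point(t,c)[:2]: print(c,t,np.round(x['pixel']),round(x['score'],2),np.round(atz(c,x['pixel'],z,cp),4))
a=cv2.imread('pics/top'+'0.png');a=cv2.imread('pics/t6.png')[130:350,200:440];cv2.imwrite('pics/t6c.png',cv2.resize(a,None,fx=2.7,fy=2.7,interpolation=cv2.INTER_CUBIC))
a=cv2.imread('pics/s6.png')[150:350,200:440];cv2.imwrite('pics/s6c.png',cv2.resize(a,None,fx=3,fy=3,interpolation=cv2.INTER_CUBIC))
E
```

```text
[ -0.12881381  -0.70497257 -10.29930817] 35.73887535603491
tool [0.4747 0.1358 0.0872] axes [[0.002, 0.004, -1.0], [-0.083, 0.997, 0.004], [0.997, 0.083, 0.002]] t 6.42
delta cm [ 0.02  0.02 -0.07] yaw -0.001 |d| 0.1
delta cm [ 0.02  0.02 -0.07] yaw 3.141 |d| 0.1
top lift_point [300. 221.] 0.95 [0.6261 0.1593 0.038 ]
top lift_point [405. 300.] 0.17 [ 0.4255 -0.1098  0.038 ]
side lift_point [317. 239.] 0.7 [0.6239 0.1547 0.038 ]
side saddle_top [296. 247.] 0.54 [0.5467 0.1424 0.0435]
```

View pics/w6.png

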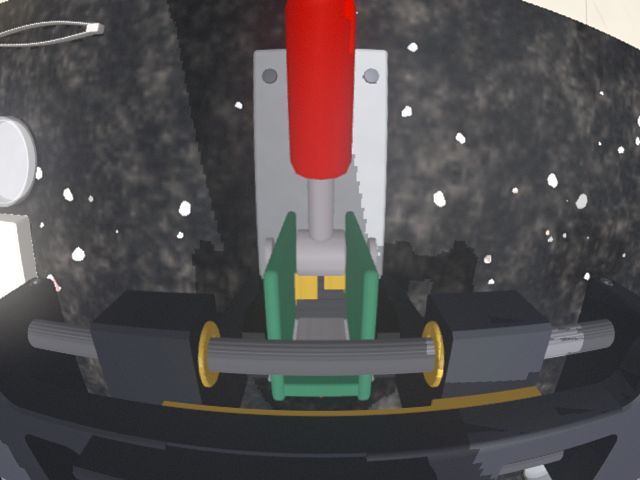

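View pics/t6c.png

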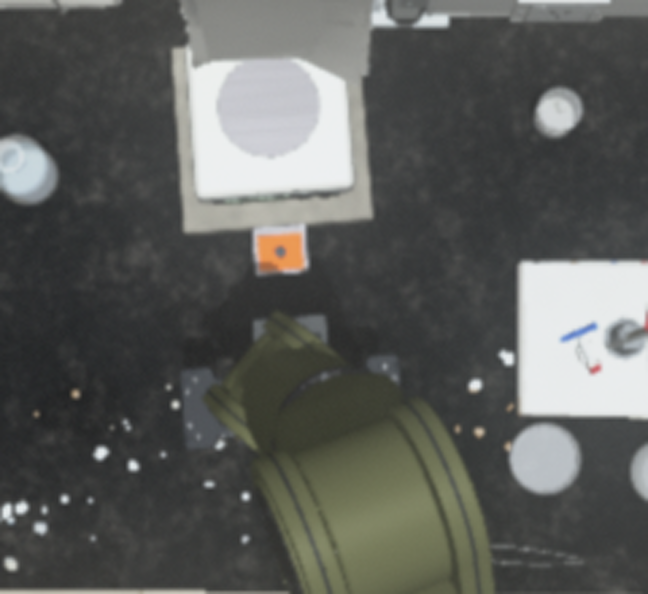

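View pics/s6c.png

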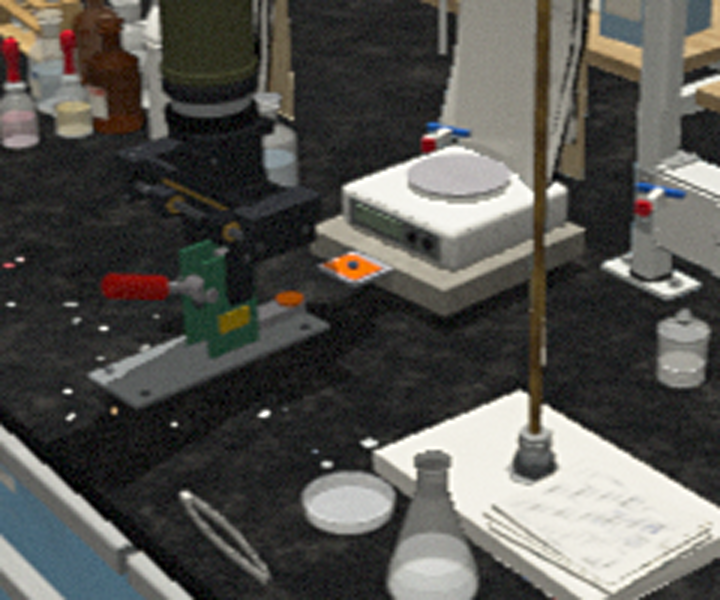

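```bash
cat > m.py <<'E'
from h import *
def org(fn,mn=20):
    im=cv2.cvtColor(cv2.imread(f'pics/{fn}.png'),cv2.COLOR_BGR2HSV)
    o=cv2.inRange(im,(6,140,110),(20,255,255)); o=cv2.morphologyEx(o,cv2.MORPH_CLOSE,np.ones((3,3)))
    n,l,st,c=cv2.connectedComponentsWithStats(o)
    return [(st[i].tolist(),c[i]) for i in range(1,n) if st[i,4]>mn]
E
python3 - <<'E'
from m import *
cs=camera_params('side');ct=camera_params('top')
R_=[]
for f,c,cp in(('side0','side',cs),('s6','side',cs),('top0','top',ct),('t6','top',ct)):
    for st,p in org(f): print(f,st,p,atz(c,p,.0465,cp),atz(c,p,.0235,cp), atz(c,p,.0437,cp))
# triangulate plate
s=get_state()
E
```

```text
side0 [501, 184, 29, 12, 257] [515.40856031 189.11284047] [1.30159679 0.03610258 0.0465    ] [1.35192022 0.07076811 0.0235    ] [1.30772312 0.04032273 0.0437    ]
side0 [557, 203, 36, 14, 355] [573.92676056 210.01126761] [ 1.29377683 -0.16882784  0.0465    ] [ 1.34384046 -0.14097042  0.0235    ] [ 1.29987153 -0.1654365   0.0437    ]
side0 [245, 219, 8, 4, 25] [248.44 220.68] [0.53233348 0.35693727 0.0465    ] [0.55710077 0.40226143 0.0235    ] [0.53534862 0.362455   0.0437    ]
side0 [308, 235, 19, 8, 89] [316.78651685 238.41573034] [0.61504599 0.14334254 0.0465    ] [0.64256112 0.18157075 0.0235    ] [0.61839566 0.14799641 0.0437    ]
s6 [500, 183, 32, 13, 262] [515.34351145 189.16412214] [1.30108775 0.03595911 0.0465    ] [1.35139427 0.07061987 0.0235    ] [1.30721202 0.04017868 0.0437    ]
s6 [555, 204, 36, 13, 343] [573.32944606 210.09037901] [ 1.29199289 -0.16809907  0.0465    ] [ 1.34199726 -0.14021744  0.0235    ] [ 1.29808038 -0.16470478  0.0437    ]
s6 [308, 235, 19, 8, 86] [317.05813953 238.46511628] [0.61542769 0.14265295 0.0465    ] [0.6429555  0.18085824 0.0235    ] [0.6187789  0.14730403 0.0437    ]
s6 [292, 247, 9, 5, 34] [296.11764706 248.97058824] [0.53766152 0.12713816 0.0465    ] [0.56260581 0.16482803 0.0235    ] [0.54069821 0.13172649 0.0437    ]
top0 [296, 217, 16, 12, 148] [303.5        222.87162162] [0.6192672  0.14892052 0.0465    ] [0.62208928 0.14960956 0.0235    ] [0.61961075 0.1490044  0.0437    ]
top0 [201, 243, 8, 8, 53] [204.11320755 246.56603774] [0.55598291 0.4012799  0.0465    ] [0.55782623 0.40587196 0.0235    ] [0.55620732 0.40183893 0.0437    ]
t6 [296, 217, 16, 13, 150] [303.44666667 222.90666667] [0.61917578 0.14905549 0.0465    ] [0.62199645 0.14974661 0.0235    ] [0.61951917 0.14913962 0.0437    ]
```

```bash
python3 - <<'E'
from h import *
plan([.4747,.1365,.0715],np.radians(4.8))
plan([.5495,.1427,.0715],np.radians(4.8))
E
```

```text
tool [0.4744 0.1373 0.0871] axes [[0.002, 0.004, -1.0], [-0.086, 0.996, 0.004], [0.996, 0.086, 0.002]] t 6.77
delta cm [ 1.56 -0.09  0.02] yaw 0.002 |d| 1.6
delta cm [ 1.56 -0.09  0.02] yaw -3.14 |d| 1.6
tool [0.4744 0.1373 0.0871] axes [[0.002, 0.004, -1.0], [-0.086, 0.996, 0.004], [0.996, 0.086, 0.002]] t 6.77
delta cm [ 1.58 -0.11  7.53] yaw 0.002 |d| 7.7
delta cm [ 1.58 -0.11  7.53] yaw -3.14 |d| 7.7
```

Lower to about 4 mm above the bench, then go forward partway.

Call:
apply_moves:
  delta_pos:
    - [0.8,-0.1,0]
    - [1.5,-0.1,0]
    - [1.56,-0.1,0.5]
    - [1.56,-0.1,1.5]
    - [1.56,-0.1,2.5]
    - [1.56,-0.1,3.2]
    - [1.56,-0.1,3.5]
    - [1.56,-0.1,3.5]
  yaw: [0,0,0,0,0,0,0,0]
  gripper: [20,20,20,20,20,20,20,20]

```text
clock: 7.43
tool_pos: [0.5103, 0.1393, 0.0714]
eef_rot: [-0.028, 0.705, 0.032, 0.707]
contact_force: [-0.7, 0.2, -10.1]
opening: 0.404
```

```bash
python3 - <<'E'
from m import *
print(get_state()['contact_force'])
plan([.5495,.1427,.0715],np.radians(4.8))
save('side','s7');save('top','t7')
cs=camera_params('side')
for st,p in org('s7'):print(st,p)
for t,z in[('lift_point',.038),('saddle_top',.028),('jack',.004)]:
    for x in spot_point(t,'side')[:2]: print(t,np.round(x['pixel'],1),round(x['score'],2),np.round(atz('side',x['pixel'],z,cs),4))
a=cv2.imread('pics/t7.png')[130:350,200:440];b=cv2.resize(a,None,fx=2.7,fy=2.7,interpolation=cv2.INTER_CUBIC)
cv2.imwrite('pics/t7c.png',b)
a=cv2.imread('pics/s7.png')[190:320,220:400];cv2.imwrite('pics/s7c.png',cv2.resize(a,None,fx=4,fy=4,interpolation=cv2.INTER_CUBIC))
E
```

```text
[ -0.7403149    0.24341403 -10.07762296]
tool [0.5103 0.1393 0.0714] axes [[0.003, 0.005, -1.0], [-0.085, 0.996, 0.005], [0.996, 0.085, 0.003]] t 7.43
delta cm [0.   0.01 3.94] yaw 0.001 |d| 3.9
delta cm [0.   0.01 3.94] yaw -3.14 |d| 3.9
[502, 184, 29, 12, 253] [515.77075099 189.27667984]
[556, 203, 36, 14, 354] [573.84180791 210.03107345]
[308, 235, 19, 8, 89] [316.91011236 238.48314607]
[302, 247, 9, 5, 32] [306.15625 248.84375]
lift_point [317.5 240.1] 0.92 [0.6207 0.1481 0.038 ]
saddle_top [305.8 253. ] 0.68 [0.5643 0.1229 0.028 ]
jack [285.8 266.2] 0.83 [0.5079 0.1333 0.004 ]
jack [330.9 245.6] 0.29 [0.6694 0.1538 0.004 ]
```

View pics/s7c.png

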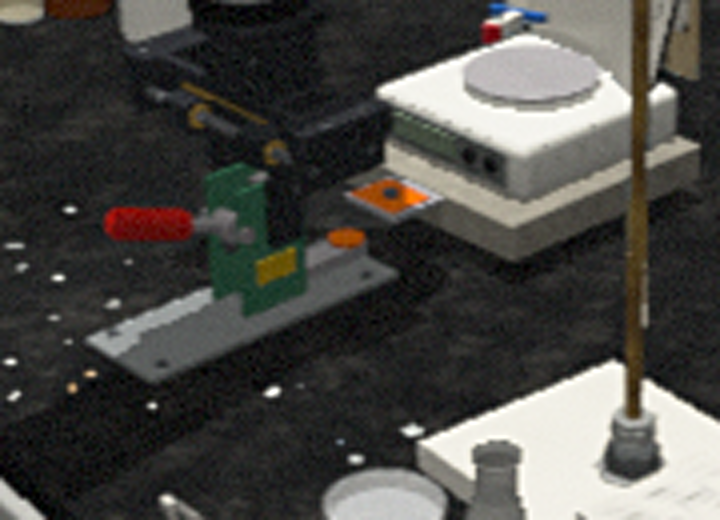

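View pics/t7c.png

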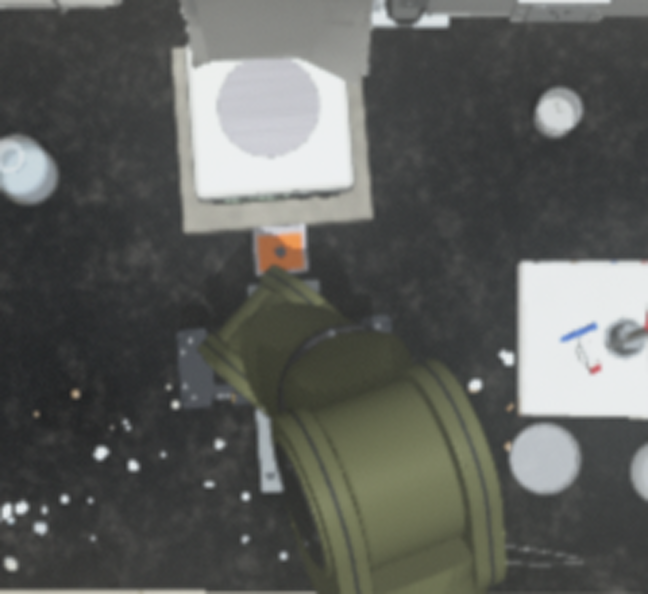

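```bash
cat >> h.py <<'E'
def proj(name,P,cp=None):
    cp=cp or camera_params(name); f=240/np.tan(np.radians(cp['fovy'])/2)
    v=R.from_quat(cp['orientation']).inv().apply(np.array(P)-cp['position'])
    return f*v[0]/v[2]+cp['cx'],f*v[1]/v[2]+cp['cy']
E
python3 - <<'E'
from h import *
g=lambda x,y:(x/4+220,y/4+190)
P={n:atz('side',g(*p),.0104) for n,p in dict(fr=(397,273),rr=(155,383),rl=(87,342)).items()}
print(P); d=P['fr']-P['rr'];print('head',np.degrees(np.arctan2(d[1],d[0])),np.linalg.norm(d)); d=P['rl']-P['rr'];print(np.degrees(np.arctan2(d[1],d[0]))-90,np.linalg.norm(d))
h=np.radians(4.9);dr=np.array([np.cos(h),np.sin(h),0]);n=np.array([-dr[1],dr[0],0])
o=np.array([.5103,.1393,.0044])+.006*dr
for a,b,z,nm in((.065,0,.0235,'saddle'),(.08,-.035,.006,'fr'),(-.12,-.035,.006,'rr'),(-.12,.035,.006,'rl')):
    print(nm,proj('side',o+a*dr+b*n+[0,0,z]))
# slab top edges in side
q=lambda x,y,z:atz('side',g(x,y),z)
fr=q(513,228,.046);fl=q(385,155,.046);br=q(697,142,.046);print(fr,fl,br)
d=br-fr;print(np.degrees(np.arctan2(d[1],d[0])),np.linalg.norm(d))
print('plate',proj('side',[.6192,.149,.045]),proj('top',[.6192,.149,.045]))
E
```

```text
{'fr': array([0.59362766, 0.10480443, 0.0104    ]), 'rr': array([0.39648984, 0.08266684, 0.0104    ]), 'rl': array([0.38941565, 0.15179801, 0.0104    ])}
head 6.407185854359731 0.19837689326976796
5.842742217778834 0.06949218075473623
saddle (np.float64(306.0496143882932), np.float64(248.10236019464608))
fr (np.float64(319.30424726035284), np.float64(256.67160146266735))
rr (np.float64(257.2933658986086), np.float64(283.33798427237423))
rl (np.float64(240.71862806538553), np.float64(273.0072962123663))
[0.64862344 0.05329995 0.046     ] [0.65014    0.19349588 0.046     ] [0.82871647 0.07550766 0.046     ]
7.0297919529014194 0.18145710771634138
plate (np.float64(316.79556032196575), np.float64(237.76142899146936)) (np.float64(303.48521443335017), np.float64(222.96914502300643))
```

Call:
apply_moves:
  delta_pos:
    - [0,0,0.6]
    - [0,0,1.6]
    - [0,0,2.6]
    - [0,0,3.4]
    - [0,0,3.9]
    - [0,0,3.94]
    - [0,0,3.94]
    - [0,0,3.94]
  yaw: [-0.005,-0.005,-0.005,-0.005,-0.005,-0.005,-0.005,-0.005]
  gripper: [20,20,20,20,20,20,20,20]

```text
clock: 8.35
tool_pos: [0.5468, 0.1424, 0.0713]
eef_rot: [-0.031, 0.707, 0.034, 0.706]
contact_force: [-0.1, -0.1, -10.0]
opening: 0.405
```

```bash
python3 - <<'E'
from m import *
print(get_state()['contact_force'])
plan([.5495,.1427,.067],np.radians(5.2))
save('side','s8')
a=cv2.imread('pics/s8.png')[190:320,220:400];cv2.imwrite('pics/s8c.png',cv2.resize(a,None,fx=4,fy=4,interpolation=cv2.INTER_CUBIC))
E
```

```text
[ -0.06897063  -0.05478786 -10.01228783]
tool [0.5468 0.1424 0.0713] axes [[-0.001, 0.003, -1.0], [-0.091, 0.996, 0.003], [0.996, 0.092, -0.001]] t 8.35
delta cm [0.43 0.   0.28] yaw 0.001 |d| 0.5
delta cm [0.43 0.   0.28] yaw -3.141 |d| 0.5
```

View pics/s8c.png

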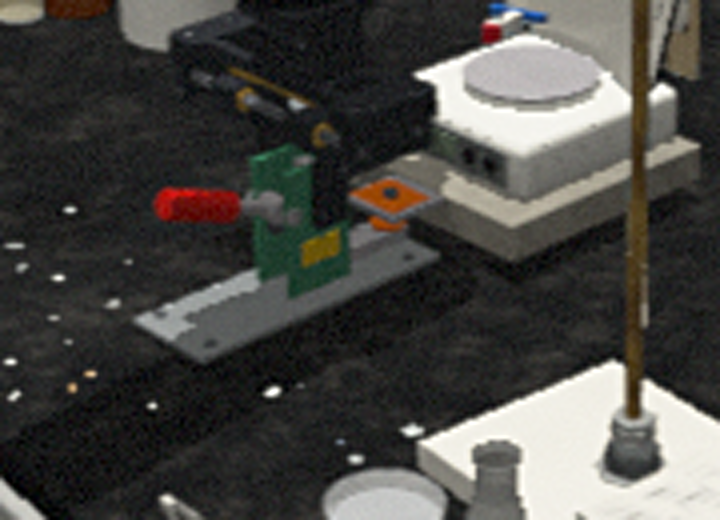

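Call:
apply_moves:
  delta_pos:
    - [0,0,0.25]
    - [0,0,0.28]
    - [0.3,0,0.28]
    - [0.5,0,0.28]
    - [0.55,0,0.28]
    - [0.55,0,0.28]
  yaw: [0,0,0,0,0,0]
  gripper: [20,20,20,20,20,20]

```text
clock: 8.9
tool_pos: [0.5498, 0.1429, 0.0672]
eef_rot: [-0.031, 0.706, 0.034, 0.706]
contact_force: [-2.3, 0.3, 4.0]
opening: 0.403
```

```bash
python3 - <<'E'
from m import *
print(get_state()['contact_force'])
plan([.5495,.1427,.067],np.radians(5.2))
save('side','s9');save('top','t9')
plan([.5495,.1427,.067],np.radians(5.2))
a=cv2.imread('pics/s9.png')[190:320,220:400];cv2.imwrite('pics/s9c.png',cv2.resize(a,None,fx=4,fy=4,interpolation=cv2.INTER_CUBIC))
E
```

```text
[-2.26305923  0.25452512  3.96196993]
tool [0.5498 0.1429 0.0672] axes [[0.0, 0.003, -1.0], [-0.092, 0.996, 0.003], [0.996, 0.092, 0.0]] t 8.9
delta cm [ 0.02 -0.02 -0.03] yaw 0.001 |d| 0.0
delta cm [ 0.02 -0.02 -0.03] yaw -3.14 |d| 0.0
tool [0.5498 0.1429 0.0672] axes [[0.0, 0.003, -1.0], [-0.092, 0.996, 0.003], [0.996, 0.092, 0.001]] t 9.0
delta cm [ 0.02 -0.02 -0.03] yaw 0.001 |d| 0.0
delta cm [ 0.02 -0.02 -0.03] yaw -3.14 |d| 0.0
```

View pics/s9c.png

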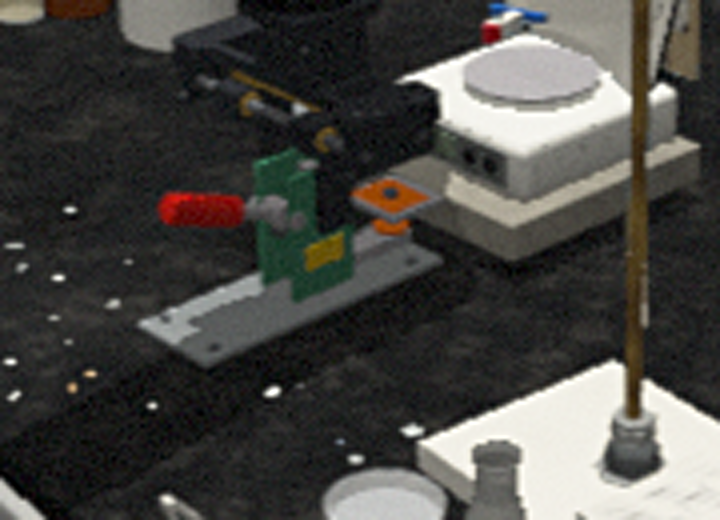

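Call:
apply_moves:
  delta_pos:
    - [0,0,0]
    - [0,0,0]
    - [0,0,0]
    - [0,0,0]
    - [-1,0,0]
    - [-4,0,0]
    - [-7,0,0]
    - [-9,0,-3]
    - [-9,0,-6]
    - [-9,0,-9]
  yaw: [0,0,0,0,0,0,0,0,0,0]
  gripper: [60,80,80,80,80,80,80,80,80,80]

```text
clock: 9.83
tool_pos: [0.4603, 0.1346, 0.1591]
eef_rot: [-0.03, 0.705, 0.034, 0.708]
contact_force: [0.2, -0.4, 0.4]
opening: 0.794
```

```bash
python3 - <<'E'
from m import *
print(get_state()['contact_force'])
save('side','s10');save('top','t10')
cp=camera_params('wrist');save('wrist','w10')
for t,z in[('jack_grip',.072),('saddle_top',.0235),('press_point',.099),('lift_point',.038)]:
    for x in spot_point(t,'wrist')[:2]: print(t,np.round(x['pixel']),round(x['score'],2),np.round(atz('wrist',x['pixel'],z,cp),4))
a=cv2.imread('pics/s10.png')[190:320,220:400];cv2.imwrite('pics/s10c.png',cv2.resize(a,None,fx=4,fy=4,interpolation=cv2.INTER_CUBIC))
E
```

```text
[ 0.16601924 -0.42841074  0.40296356]
jack_grip [324. 373.] 0.66 [0.5496 0.1447 0.072 ]
press_point [323. 270.] 0.66 [0.46   0.1347 0.099 ]
press_point [ 63. 170.] 0.4 [ 0.4133 -0.0298  0.099 ]
lift_point [319. 410.] 0.44 [0.6183 0.1474 0.038 ]
```

View pics/w10.png

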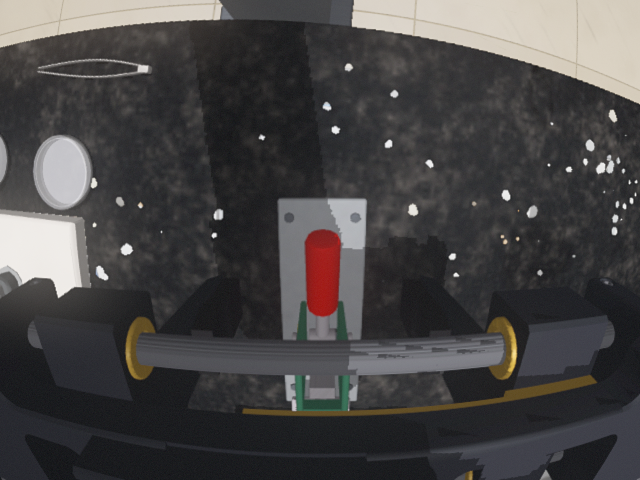

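View pics/s10c.png

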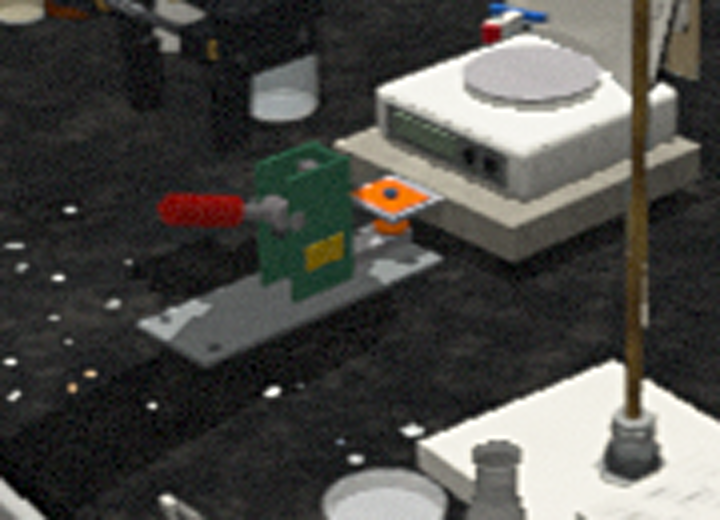

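```bash
python3 - <<'E'
from m import *
L=np.array([.619,.149,0]);
for z in(.046,.0235,.0165):print(z,proj('side',L+[0,0,z]))
for st,p in org('s10',5):print(st,p)
h=np.radians(5.2);dr=np.array([np.cos(h),np.sin(h),0]);n=np.array([-dr[1],dr[0],0]);o=np.array([.5498,.1429,0])+.006*dr
for a,b,z,nm in((.065,0,.0235,'saddle'),(.065,0,.018,'saddlemid'),(.08,-.035,.006,'fr'),(-.12,-.035,.006,'rr'),(-.12,.035,.006,'rl')):
    x,y=proj('side',o+a*dr+b*n+[0,0,z]);print(nm,(x-220)*4,(y-190)*4)
print(o+.065*dr,o-.097*dr)
plan(list((o-.1*dr)[:2])+[.135],h)
E
```

```text
0.046 (np.float64(316.72639945878893), np.float64(237.44276654281103))
0.0235 (np.float64(316.9133935869707), np.float64(245.03613577382438))
0.0165 (np.float64(316.9711013164043), np.float64(247.3795039925681))
[500, 184, 32, 12, 260] [515.41153846 189.21923077]
[599, 192, 3, 7, 14] [599.64285714 195.        ]
[557, 203, 35, 14, 348] [573.76724138 210.06321839]
[308, 235, 19, 13, 111] [316.9009009  239.96396396]
saddle 389.1769097255585 219.33079459200815
saddlemid 389.3559487036532 226.69514562084896
fr 441.68863952274364 252.86836353752892
rr 202.50658205794616 357.2068275364013
rl 135.13450466011636 317.26477842005056
[0.62050779 0.14933491 0.        ] [0.45917452 0.13465244 0.        ]
tool [0.4618 0.1348 0.1573] axes [[0.002, 0.004, -1.0], [-0.091, 0.996, 0.004], [0.996, 0.091, 0.002]] t 10.18
delta cm [ 2.23  0.   -0.56] yaw 0.0 |d| 2.3
delta cm [ 2.23  0.   -0.56] yaw -3.141 |d| 2.3
```

Call:
apply_moves:
  delta_pos:
    - [0,-0.05,-0.4]
    - [0,-0.05,-0.76]
    - [0.5,-0.05,-0.76]
    - [1,-0.05,-0.76]
    - [1.5,-0.05,-0.76]
    - [2,-0.05,-0.76]
    - [2.5,-0.05,-0.76]
    - [2.7,-0.05,-0.76]
    - [2.7,-0.05,-0.76]
    - [2.7,-0.05,-0.76]
  yaw: [0,0,0,0,0,0,0,0,0,0]
  gripper: [0,0,0,0,0,0,0,0,0,0]

```text
clock: 11.02
tool_pos: [0.4542, 0.1338, 0.1301]
eef_rot: [-0.031, 0.706, 0.034, 0.707]
contact_force: [0.1, -0.1, -0.4]
opening: 0.068
```

```bash
python3 - <<'E'
from m import *
s=get_state();print(s['contact_force'],s['opening'])
save('side','s11');save('wrist','w11')
plan([.4542,.1342,.067],np.radians(5.2))
a=cv2.imread('pics/s11.png')[170:320,220:400];cv2.imwrite('pics/s11c.png',cv2.resize(a,None,fx=4,fy=4,interpolation=cv2.INTER_CUBIC))
E
```

```text
[ 0.08120778 -0.14909248 -0.37884888] 0.0679733401262486
tool [0.4544 0.1338 0.1304] axes [[0.002, 0.004, -1.0], [-0.091, 0.996, 0.004], [0.996, 0.091, 0.003]] t 11.12
delta cm [ 6.34  0.02 -0.03] yaw 0.0 |d| 6.3
delta cm [ 6.34  0.02 -0.03] yaw -3.141 |d| 6.3
```

View pics/s11c.png

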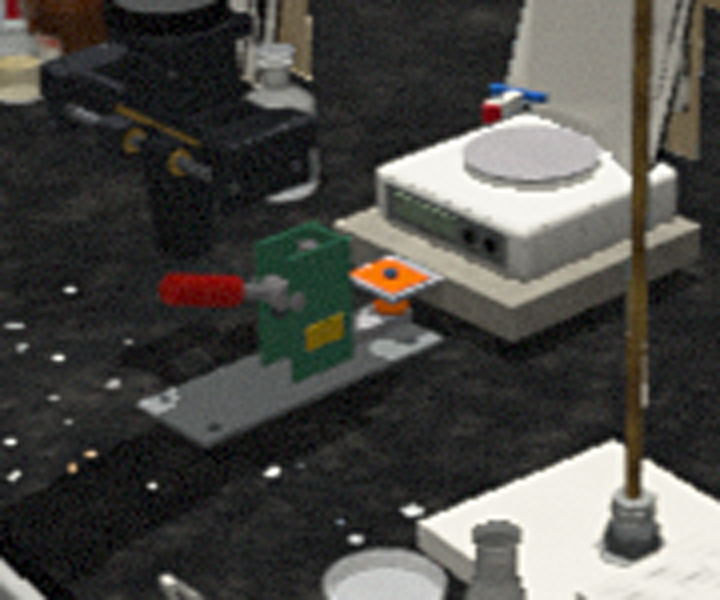

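View pics/w11.png

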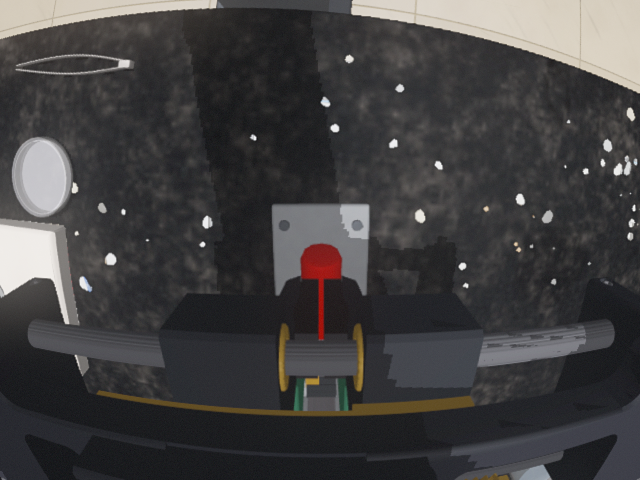

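Call:
apply_moves:
  delta_pos:
    - [0.5,0,0]
    - [1.2,0,0]
    - [2,0,0]
    - [2.8,0,0]
    - [3.6,0,0]
    - [4.4,0,0]
    - [5.2,0,0]
    - [5.8,0,0]
    - [6.1,0,0]
    - [6.2,0,0]
  yaw: [0,0,0,0,0,0,0,0,0,0]
  gripper: [0,0,0,0,0,0,0,0,0,0]

```text
clock: 11.95
tool_pos: [0.4538, 0.1337, 0.0676]
eef_rot: [-0.031, 0.706, 0.033, 0.707]
contact_force: [-4.4, 0.3, 3.9]
opening: 0.004
```

```bash
python3 - <<'E'
from m import *
s=get_state();print(s['contact_force'],s['opening'])
save('side','s12')
plan([.4542,.1342,.067],np.radians(5.2))
a=cv2.imread('pics/s12.png')[170:320,220:400];cv2.imwrite('pics/s12c.png',cv2.resize(a,None,fx=4,fy=4,interpolation=cv2.INTER_CUBIC))
E
```

```text
[-4.38163303  0.34085154  3.91412879] 0.004188457480427386
tool [0.4538 0.1337 0.0678] axes [[0.001, 0.003, -1.0], [-0.091, 0.996, 0.003], [0.996, 0.091, 0.001]] t 12.0
delta cm [0.08 0.04 0.05] yaw 0.001 |d| 0.1
delta cm [0.08 0.04 0.05] yaw -3.141 |d| 0.1
```

View pics/s12c.png

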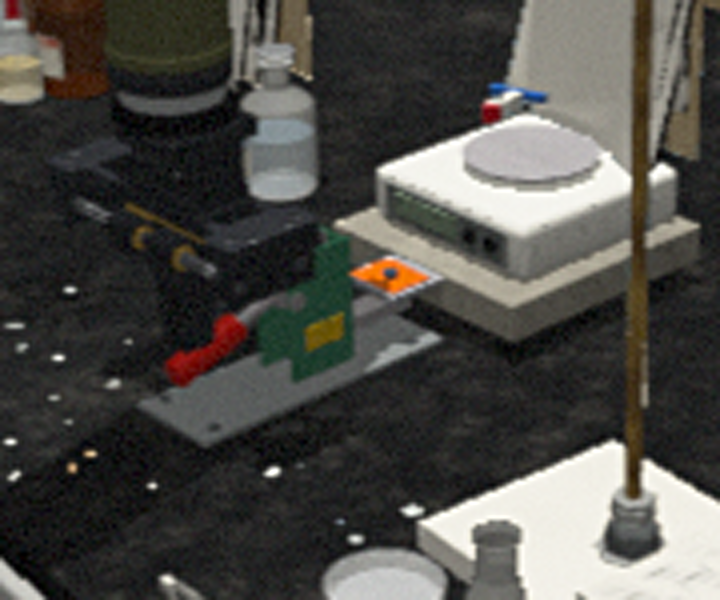

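Call:
apply_moves:
  delta_pos:
    - [0.15,0,0]
    - [0.25,0,0]
    - [0.25,0,0]
  yaw: [0,0,0]
  gripper: [0,0,0]

```text
clock: 12.25
tool_pos: [0.454, 0.1337, 0.0658]
eef_rot: [-0.031, 0.706, 0.033, 0.707]
contact_force: [-3.8, -1.1, 9.1]
opening: 0.007
```

Call:
apply_moves:
  delta_pos:
    - [0.15,0,0]
    - [0.2,0,0]
  yaw: [0,0]
  gripper: [0,0]

```text
clock: 12.42
tool_pos: [0.4541, 0.1337, 0.065]
eef_rot: [-0.031, 0.705, 0.033, 0.707]
contact_force: [-7.5, -0.2, 20.9]
opening: 0.003
```

Call:
apply_moves:
  delta_pos:
    - [-0.5,0,0]
    - [-1.5,0,0]
    - [-2.5,0,0]
    - [-3.5,0,0]
    - [-4.5,0,0]
    - [-5.5,0,0]
    - [-6.4,0,0]
    - [-6.8,0,0]
    - [-6.8,0,0]
  yaw: [0,0,0,0,0,0,0,0,0]
  gripper: [0,0,0,0,0,0,0,0,0]

```text
clock: 13.17
tool_pos: [0.4559, 0.1341, 0.134]
eef_rot: [-0.03, 0.704, 0.034, 0.709]
contact_force: [-0.8, -0.4, -0.3]
opening: 0.006
```

```bash
python3 - <<'E'
from m import *
s=get_state();print(s['contact_force'],s['opening'])
save('side','s13')
plan([.4540,.1340,.065],np.radians(5.2))
a=cv2.imread('pics/s13.png')[170:320,220:400];cv2.imwrite('pics/s13c.png',cv2.resize(a,None,fx=4,fy=4,interpolation=cv2.INTER_CUBIC))
E
```

```text
[-0.75980895 -0.42884363 -0.34680322] 0.006438509914334723
tool [0.4553 0.1338 0.1334] axes [[0.006, 0.005, -1.0], [-0.09, 0.996, 0.005], [0.996, 0.09, 0.006]] t 13.22
delta cm [ 6.84 -0.   -0.17] yaw -0.0 |d| 6.8
delta cm [ 6.84 -0.   -0.17] yaw 3.141 |d| 6.8
```

View pics/s13c.png

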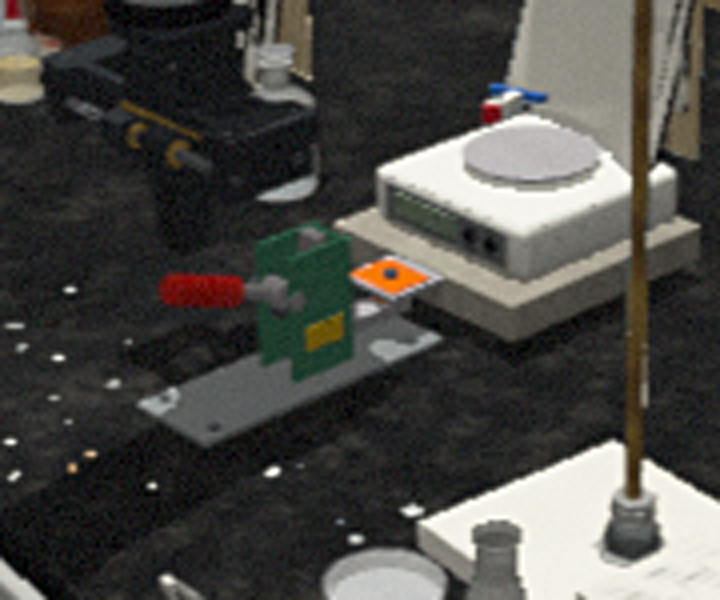

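Call:
apply_moves:
  delta_pos:
    - [0.6,0,-0.15]
    - [1.4,0,-0.15]
    - [2.3,0,-0.15]
    - [3.1,0,-0.15]
    - [3.9,0,-0.15]
    - [4.7,0,-0.15]
    - [5.5,0,-0.15]
    - [6.2,0,-0.15]
    - [6.7,0,-0.15]
    - [6.9,0,-0.15]
  yaw: [0,0,0,0,0,0,0,0,0,0]
  gripper: [0,0,0,0,0,0,0,0,0,0]

```text
clock: 14.05
tool_pos: [0.4534, 0.1337, 0.0641]
eef_rot: [-0.031, 0.705, 0.033, 0.708]
contact_force: [-5.1, -1.4, 32.7]
opening: 0.004
```

Call:
apply_moves:
  delta_pos:
    - [-0.5,0,0]
    - [-1.5,0,0]
    - [-2.5,0,0]
    - [-3.5,0,0]
    - [-4.5,0,0]
    - [-5.5,0,0]
    - [-6.4,0,0]
    - [-6.9,0,0]
    - [-6.9,0,0]
  yaw: [0,0,0,0,0,0,0,0,0]
  gripper: [0,0,0,0,0,0,0,0,0]

```text
clock: 14.8
tool_pos: [0.4538, 0.1337, 0.1333]
eef_rot: [-0.031, 0.704, 0.034, 0.709]
contact_force: [-0.3, -0.8, -0.8]
opening: 0.005
```

```bash
python3 - <<'E'
from m import *
s=get_state();print(s['contact_force'],s['opening'])
save('side','s14')
plan([.4540,.1340,.065],np.radians(5.2))
a=cv2.imread('pics/s14.png')[170:320,220:400];cv2.imwrite('pics/s14c.png',cv2.resize(a,None,fx=4,fy=4,interpolation=cv2.INTER_CUBIC))
E
```

```text
[-0.34247807 -0.78219102 -0.79366868] 0.004610327768854727
tool [0.4534 0.1335 0.1329] axes [[0.005, 0.004, -1.0], [-0.091, 0.996, 0.004], [0.996, 0.091, 0.006]] t 14.85
delta cm [6.79 0.02 0.02] yaw 0.0 |d| 6.8
delta cm [6.79 0.02 0.02] yaw -3.141 |d| 6.8
```

View pics/s14c.png

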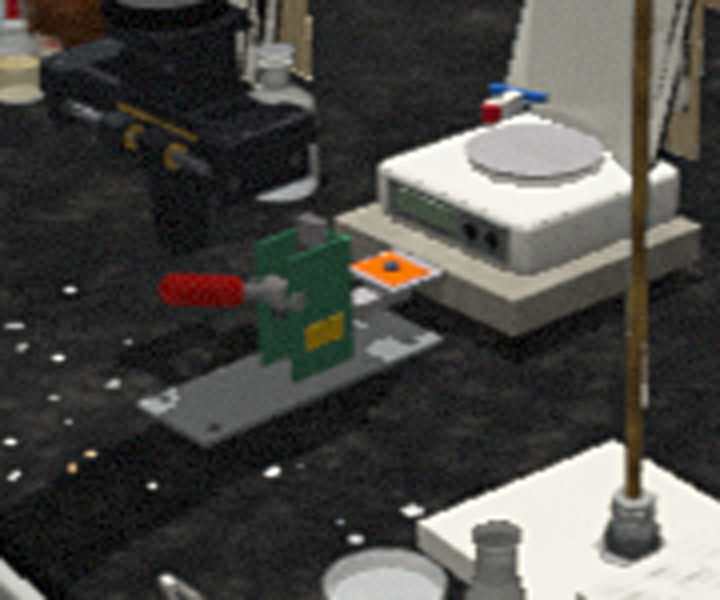

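Call:
apply_moves:
  delta_pos:
    - [0.6,0,0]
    - [1.4,0,0]
    - [2.3,0,0]
    - [3.1,0,0]
    - [3.9,0,0]
    - [4.7,0,0]
    - [5.5,0,0]
    - [6.2,0,0]
    - [6.6,0,0]
    - [6.7,0,0]
  yaw: [0,0,0,0,0,0,0,0,0,0]
  gripper: [0,0,0,0,0,0,0,0,0,0]

```text
clock: 15.68
tool_pos: [0.4521, 0.1333, 0.0646]
eef_rot: [-0.032, 0.705, 0.033, 0.707]
contact_force: [-3.4, -1.8, 16.9]
opening: 0.002
```

```bash
python3 - <<'E'
from m import *
s=get_state();print(s['contact_force'],s['tool_pos'])
save('side','s15')
s=get_state();print(s['contact_force'],s['tool_pos'])
for f in('s14','s15','s10'):
  for st,p in org(f,5):
    if 300<p[0]<330: print(f,st,p)
a=cv2.imread('pics/s15.png')[170:320,220:400];cv2.imwrite('pics/s15c.png',cv2.resize(a,None,fx=4,fy=4,interpolation=cv2.INTER_CUBIC))
E
```

```text
[-3.43000742 -1.76602802 16.93798851] [0.45212006 0.13329713 0.06463891]
[-3.47577322 -0.63804217 12.01050649] [0.45208447 0.13329579 0.06486586]
s14 [308, 233, 19, 8, 84] [317.22619048 236.77380952]
s15 [310, 229, 18, 7, 75] [318.13333333 231.97333333]
s10 [308, 235, 19, 13, 111] [316.9009009  239.96396396]
```

View pics/s15c.png

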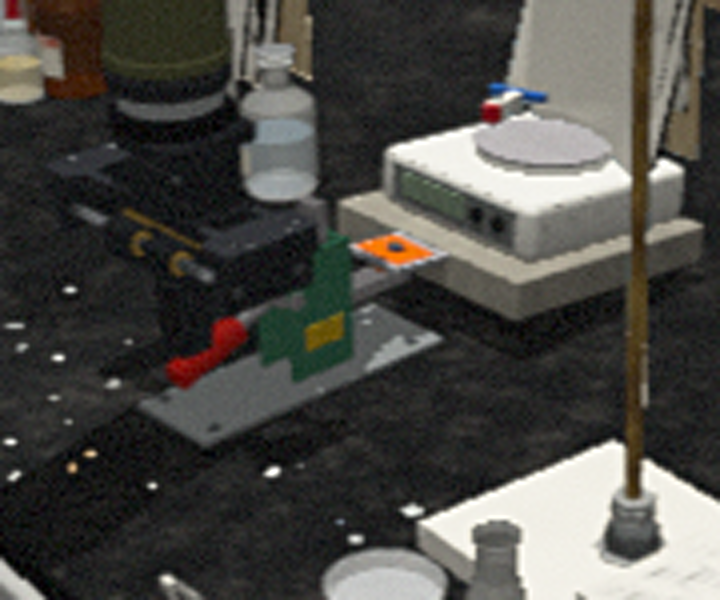

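Call:
apply_moves:
  delta_pos:
    - [0.1,0,0]
    - [0.18,0,0]
    - [0.18,0,0]
    - [0.18,0,0]
    - [0.18,0,0]
    - [0.18,0,0]
  yaw: [0,0,0,0,0,0]
  gripper: [0,0,0,0,0,0]

```text
clock: 16.23
tool_pos: [0.4521, 0.1333, 0.064]
eef_rot: [-0.032, 0.705, 0.033, 0.708]
contact_force: [-3.4, -1.1, 26.0]
opening: -0.002
```

```bash
python3 - <<'E'
from m import *
for i in range(4):
    s=get_state();print(s['clock'],s['contact_force'],s['tool_pos']); save('side' if i%2 else 'top','e%d'%i)
for st,p in org('e3',5):
    if 300<p[0]<330:
        print(st,p)
# expected plate pixel vs feet lift
L=np.array([.619,.149]);d=np.array([.996,.0906])
for t in(0,12,15,18,20):
    th=t/190.; h=.045-.009; print(t,'feet',t*145/190, proj('side',[*(L+d*(np.sin(th)*.036)),.045+t/1000]))
for x in spot_point('front_feet','side')[:2]:print(x['pixel'],x['score'])
a=cv2.imread('pics/e2.png')[130:350,200:440];cv2.imwrite('pics/e2c.png',cv2.resize(a,None,fx=2.7,fy=2.7,interpolation=cv2.INTER_CUBIC))
E
```

```text
16.2333 [-3.41953025 -1.11393731 26.02890819] [0.45212695 0.13333887 0.06398679]
16.2833 [-3.13984099 -0.50676171 26.44599306] [0.45212557 0.13332386 0.06397063]
16.3333 [-2.38501369 -0.76109085 25.99647732] [0.452108   0.13330485 0.06396318]
16.3833 [-3.78999859 -0.51039048 25.46125455] [0.45214322 0.13332677 0.06396612]
[310, 229, 18, 7, 75] [318.13333333 231.97333333]
0 feet 0.0 (np.float64(316.7347594404142), np.float64(237.78224472783378))
12 feet 9.157894736842104 (np.float64(317.27776309971426), np.float64(233.43688208451582))
15 feet 11.447368421052632 (np.float64(317.41363199458624), np.float64(232.347310990443))
18 feet 13.736842105263158 (np.float64(317.5494682488086), np.float64(231.2564739682966))
20 feet 15.263157894736842 (np.float64(317.6399878840695), np.float64(230.52855229667668))
[330.6, 241.5] 0.77
```

View pics/e2c.png

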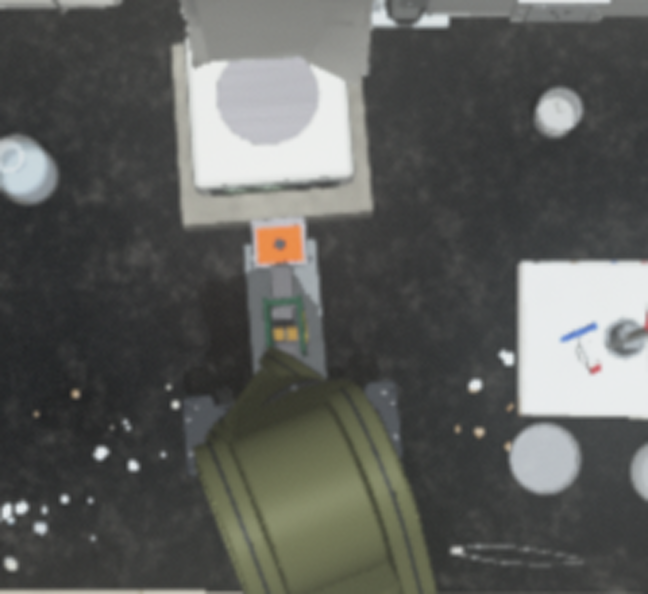

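View pics/e3.png

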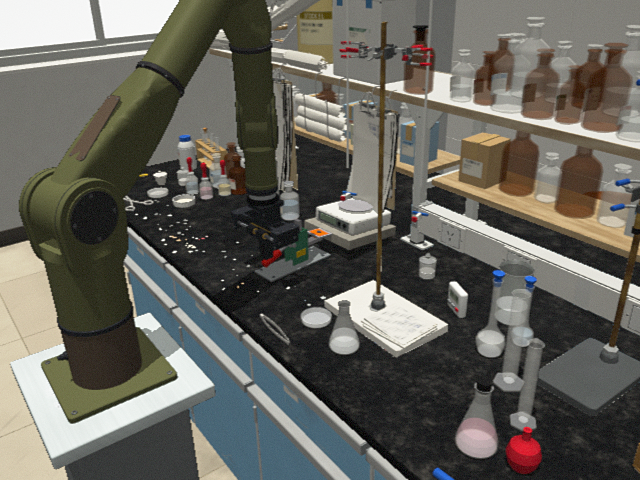

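```bash
python3 -c "
from plant import *
print(finish_job())"
```

```text
the job is handed in; nothing more can be done
None
```

The job is handed in, at about 16.4 s of the 51 s allowed. The slab's front feet stand roughly 13.5 mm clear of the bench, and the arm is still holding the handle down on its stop.

- **What I did:** I pinched the jack by its cheeks, carried it over level and set it flat in line with the tongue. I then gave three full strokes with the closed fingertips, letting the handle come up fully after the first two. In the pictures the arm touched only the jack.
- **Lift:** In the side view the orange plate rose 6.5 px from its resting position. That is about 18 mm at the tongue and 13–14 mm at the feet, close to the 13 mm in the task description. I did not measure the feet directly.
- **Handle:** The push held steady at about 26 N, and the tool did not move over the last readings. The most I read at the bottom of a stroke was about 33 N, on the second.
- **Placement:** The last top view shows the toe centred under the tongue and the jack straight. The saddle's worked-out position is within about 2 mm of the lift point; once the slab was up it could not be seen directly.
- **Other things on the bench:** The dish, flask and bottles look unmoved in the last top and side views.
- **Checks that disagreed:** The cameras gave the slab's turn as anything from 4.3 to 7.0 degrees, and I set the jack at 5.2. One saddle reading from the point-finding network in the side view was about 2 cm off in y, so I went by the picture instead.

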